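Turn the wheelchair wheel to bring its valve stem upright

ROBOT

A 6-joint arm with a two-finger parallel gripper is mounted at the origin on the work surface. World frame = base frame: x ahead of the robot, y to its left, z up, the work surface at z = 0. Lengths are in m, angles in rad, forces in N, time in s.
With the tool pointing down it reaches from about 0.3 to 0.75 m from the base axis. Payload 8.5 kg.
Tool frame: the origin (TCP) lies on the centre line of the jaws, within the pads' length; the fingertips stand 19 mm ahead of it and the grasp point (between the pads) is the TCP; z points along the fingers, y is the line along which they close (so a half turn about z gives the same grasp; the last joint's range is limited). The gripper opens to 85 mm and grips with 20 to 120 N. Pads are 22 mm wide; open, the fingers measure 114 mm over their backs; the gripper's body (76 mm by 85 mm) begins 54 mm behind the grasp point. The pads swing forward as they close: fully open they stand 13 mm farther back than shut.
Start: joints at [-1.436, 0.381, 1.297, -0, 1.464, -0.215], TCP at [0.188, -0.517, 0.25] pointing down, gripper open.
Joint ranges: [-3.11, 3.11], [-0.89, 2.33], [0.22, 2.48], [-1.42, 4.56], [0.17, 2.85], [-2.88, 2.88]. Speed limits (rad/s): [2.39, 2.39, 3.14, 3.14, 3.14, 3.14].

INTERFACE

Orientations are given as a rotation vector (axis times angle).
In Python, from workcell import robot gives the robot as it stands. Calls block until the motion is done:
- robot.move_ptp(position, orientation): joint-space move of the TCP to a pose.
- robot.move_linear(position, rotation=None, speed=0.15, f_stop=None): straight line of the TCP; rotation=None keeps the orientation; speed is the mean speed in m/s. With f_stop (N) it stops when the force on the tool has changed by that much, and returns True; else False.
- robot.movej(angles): joint-space move.
- robot.set_gripper(opening, grip_force=None): finger opening in m; grip_force is the grip in N (None keeps the last); returns when the fingers have stopped.
- robot.dwell(seconds).
- robot.solve_ik(position, orientation): joint angles nearest the present ones, or None.
- robot.sense(): the state.
- robot.read_camera(name): name is "side" or "top"; returns a dict with "img" (420x560x3 uint8, red, green, blue), "mtx" (3x3 intrinsics, pixels), "k1" (the pictures are not rectified: a ray, as slopes to the right and down, at radius r is drawn at 1 + k1 r^2 times it, then the intrinsics apply), "T" (4x4, takes a point from camera to world coordinates). Camera axes: x right, y up, looking along -z (the intrinsics and any distortion apply to the point x, -y, -z); pixel columns grow to the right and rows downward; lengths in m; the calibration is good to about 2 mm. A picture is of the moment at which its call begins. There is no depth.
A pose or a line that the arm cannot do raises robot.Unreachable and nothing moves.
- robot.finish_job(): hands the job in; it is judged then, once.
The state is a dict: "clock": time; "joint_pos": joint angles; "qvel": joint speeds; "joint_efforts": joint torques, N m; "ee_pos": TCP position; "eef_rot": TCP orientation; "wrist_force": force on the tool from outside, world axes, zero at the start; "torque": the same for the moment, N m; "gripper_width": finger opening in m; "finger_force": force on a finger pad.
Only numpy, scipy, OpenCV 4.12 (cv2) and the standard library are available. Lean on these libraries where they do the work, as an engineer would, in place of code of your own. Each camera call takes 0.05 s, during which the arm holds its last target. There are 200 camera calls.

TASK

Turn the wheelchair wheel on the blue stand by pushing its spokes round with the fingertips, until the valve is at the very bottom and its stem points straight up at the hub, ready for the pump; then take the hand away and leave the wheel standing still. Only push the spokes, never pinch them, and keep the hand and arm off the valve stem and off the tyre, whose rim glue is still wet. Leave the tools and parts around it where they lie.

Things in the scene. Friction and masses are not known exactly. Their poses are not given: they have to be found in the camera images.
- wheel (a joint): wheel's rotation, rad: 0 (or 2 pi) = valve at the bottom, stem straight up, one spoke straight up. Grows as the wheel turns clockwise seen from its open side (away from the A-frame). Starts at 2.5 to 3.8 (valve high); can go past 0 and 2 pi. The bearing drags steadily (0.3 N m: 5 N at 60 mm from the axle), so the wheel stays where a slow push leaves it.
- hub (a point): centre of the wheel, on its axle, 180 above the bench, half-way through the tyre's width. Frame fixed to the stand: x along the level axle, from the open side towards the A-frame (the open side faces the robot's left); y level, to the left seen from the open side; z up. Hub: radius 27, reaches x = -26; rim: inner radius 100. The gaps between spokes are open. Sizes in mm
- spoke_sides_ccw: of all five silver spokes, the long sides facing anticlockwise seen from the open side (push these to turn the wheel clockwise). Origin at the wheel's centre, turns with it; its z lies along one spoke. The spokes are straight, 18 wide, 72 degrees apart, from hub to rim; in depth they reach from x = -20 (open side) to x = +4 in the hub frame. Sizes in mm
- spoke_sides_cw: the same spokes' long sides facing clockwise seen from the open side (push these to turn the wheel anticlockwise); origin and axes the same. Sizes in mm
- valve_tip (a point): end of the valve stem's yellow cap, 62 from the axle, half-way between two spokes, at x = 0 of the hub frame. Its z axis lies along the stem from rim to hub and turns with the wheel; it points straight up when the job is done. Sizes in mm
- valve: the valve stem, 38 long and 8 to 13 thick, standing out of the rim towards the hub (rubber foot, brass, yellow cap); origin at its foot on the rim, 100 from the axle; z along the stem towards the hub. Sizes in mm
- tyre: grey tyre, 302 across, 218 inside, 42 wide (21 either side of the wheel's centre plane); origin at the wheel's centre, turns with the wheel. Sizes in mm
- wheel_stand: blue stand, bolted down: plate 280 wide, 10 high, reaching 80 from the wheel's centre plane on the open side, and an A-frame on the other side of the wheel, 40 and more from that plane; origin on the bench below the wheel's centre, axes as the hub frame. Sizes in mm
- tyre_pump: hand pump lying on the bench, 230 x 90 x 34 (aluminium barrel, black head and T-handle), in mm; origin under its middle; loose, to be left alone
- tyre_lever: blue plastic tyre lever lying flat, about 120 x 24 x 12 mm; origin under its middle; loose, to be left alone
- spanner: steel spanner lying flat, 150 long mm; origin under its middle; loose, to be left alone
- screwdriver: screwdriver with an orange handle lying flat, 190 long mm; origin under its middle; loose, to be left alone
- multimeter: yellow and black multimeter lying flat, 165 x 82 x 45 mm; origin under its middle; loose, to be left alone
- controller_board: green circuit board on short brass feet, 140 x 90 and 40 high with its capacitors, in mm; origin under its middle; loose, to be left alone
- grease_pot: white pot with a red lid, 60 across, 70 high mm; origin under its middle; loose, to be left alone
- parts_dish: open grey dish of nuts, 85 x 65 x 24 mm; origin under its middle; loose, to be left alone

How it is judged:
By the outcome, as a careful person would: the job done as asked, in the order asked, and still so for the second after the job is handed in, with the robot touching nothing.
It also fails if it takes over 58 s, if anything falls off the work surface, if the arm or the gripper's body presses on something with over 40 N, if the wrist force passes 120 N, or if a joint passes its speed limit or range.

## Working session

There is one attempt and no reset: what is moved stays moved. The work goes in short steps, each a Python script; the robot and the scene stay as the last script left them, time stands still between calls to the robot, and variables do not carry over. Pictures are saved under pics/ and viewed, at most 10 in all, crops included, and the job is handed in when it is done.

```bash
mkdir -p pics; ls
python3 - <<'E'
from workcell import robot
import cv2,numpy as np
for n in("side","top"):
    c=robot.read_camera(n);cv2.imwrite(f"pics/{n}0.png",c["img"][:,:,::-1]);np.savez(f"{n}0.npz",**c)
    print(n,c["mtx"].tolist(),c["k1"],np.round(c["T"],3).tolist())
print(robot.sense())
E
```

```text
pics
side [[434.16047985491196, 0.0, 278.6178101624792], [0.0, 434.16047985491196, 207.27935121199548], [0.0, 0.0, 1.0]] -0.07644685598216908 [[-0.763, 0.417, -0.494, -0.293], [-0.647, -0.487, 0.587, 0.878], [0.004, 0.767, 0.641, 1.097], [0.0, 0.0, 0.0, 1.0]]
top [[399.732451374761, 0.0, 283.11243064068276], [0.0, 399.732451374761, 210.35788239715143], [0.0, 0.0, 1.0]] -0.024483716511764064 [[-0.011, 0.995, -0.095, 0.367], [-0.999, -0.014, -0.032, -0.038], [-0.034, 0.095, 0.995, 1.24], [0.0, 0.0, 0.0, 1.0]]
{'clock': 0.1, 'joint_pos': array([-1.43630957e+00,  3.81135239e-01,  1.29816933e+00,  1.81656398e-05,
        1.46357605e+00, -2.15294781e-01]), 'qvel': array([-3.40783527e-04,  9.98970723e-05, -8.46306258e-04,  1.12701877e-04,
       -1.73661988e-03,  2.14887218e-04]), 'joint_efforts': array([ 2.76467777e-03, -4.49220121e+01, -2.31659228e+01, -1.86529160e-04,
        3.58456215e-03,  2.04259095e-05]), 'ee_pos': array([ 0.18845357, -0.51645804,  0.24977522]), 'eef_rot': array([-3.09240335e+00, -5.46412098e-01, -1.10021117e-04]), 'wrist_force': array([ 0.17803396, -0.06374044,  0.23183851]), 'torque': array([ 0.00825012, -0.02551745,  0.01926702]), 'finger_force': 0.0, 'gripper_width': 0.08540435033333083}
```

View pics/side0.png

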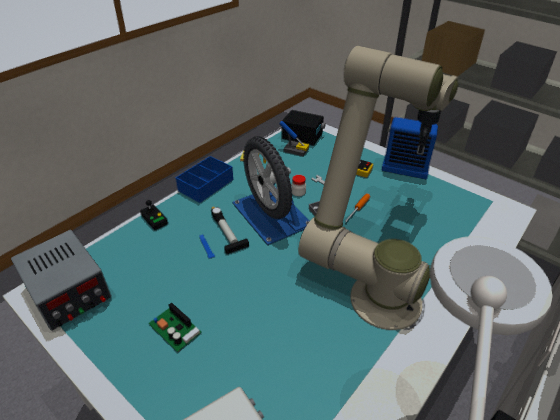

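View pics/top0.png

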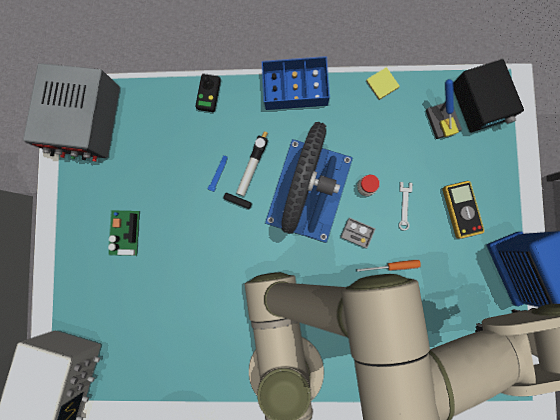

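The side view shows the open side of the wheel at about (268,178), with the pump and lever in front of it. The top view shows the stand plate at about (310,190) and the tyre edge-on. Next I'll zoom in and fit the stand.

```bash
cat > h.py <<'E'
import numpy as np,cv2
def D(c): return np.array([c["k1"],0,0,0,0],float)
def ray(c,px):
    u=cv2.undistortPoints(np.float64(px).reshape(-1,1,2),c["mtx"],D(c)).reshape(-1,2)
    T=c["T"];return T[:3,3],np.c_[u[:,0],-u[:,1],-np.ones(len(u))]@T[:3,:3].T
def onplane(c,px,n,p0):
    o,d=ray(c,px);t=((p0-o)@n)/(d@n);return o+d*t[:,None]
def proj(c,P):
    T=c["T"];q=(np.reshape(P,(-1,3))-T[:3,3])@T[:3,:3]*[1,-1,-1]
    return cv2.projectPoints(q,np.zeros(3),np.zeros(3),c["mtx"],D(c))[0].reshape(-1,2)
E
python3 - <<'E'
from h import *
T=np.load("top0.npz");S=np.load("side0.npz")
for c,(x0,x1,y0,y1) in((T,(255,365,110,255)),(S,(230,325,125,250))):
    hsv=cv2.cvtColor(c["img"],cv2.COLOR_RGB2HSV);m=cv2.inRange(hsv,(105,120,40),(125,255,255))
    k=np.zeros_like(m);k[y0:y1,x0:x1]=m[y0:y1,x0:x1]
    k=cv2.morphologyEx(k,cv2.MORPH_OPEN,np.ones((2,2)))
    pts=np.argwhere(k)[:,::-1].astype(float)
    W=onplane(c,pts,np.array([0,0,1.]),np.array([0,0,.01]))[:,:2]
    print(cv2.minAreaRect(np.float32(W*1000)), np.round(cv2.boxPoints(cv2.minAreaRect(np.float32(W*1000)))))
    print(cv2.approxPolyDP(cv2.convexHull(np.float32(pts)),4,True).reshape(-1,2).tolist())
a=cv2.resize(S["img"][125:250,230:325],None,fx=4.8,fy=4.8,interpolation=cv2.INTER_CUBIC)
b=cv2.resize(T["img"][115:250,258:362],None,fx=3.2,fy=3.2,interpolation=cv2.INTER_CUBIC)
o=np.zeros((600,800,3),np.uint8);o[:a.shape[0],:a.shape[1]]=a;o[:b.shape[0],460:460+b.shape[1]]=b
cv2.imwrite("pics/crop1.png",o[:,:,::-1])
E
```

```text
((544.4337158203125, -80.69035339355469), (197.43844604492188, 278.4212951660156), 71.72241973876953) [[ 381. -131.]
 [ 646. -218.]
 [ 708.  -31.]
 [ 443.   57.]]
[[346.0, 156.0], [350.0, 168.0], [327.0, 242.0], [267.0, 224.0], [291.0, 145.0], [300.0, 142.0]]
((722.6082763671875, -245.44711303710938), (308.1506042480469, 845.1257934570312), 42.21100997924805) [[ 325.  -36.]
 [ 892. -662.]
 [1121. -455.]
 [ 553.  171.]]
[[268.0, 245.0], [234.0, 204.0], [231.0, 167.0], [288.0, 126.0], [297.0, 135.0], [308.0, 221.0], [304.0, 230.0]]
```

View pics/crop1.png

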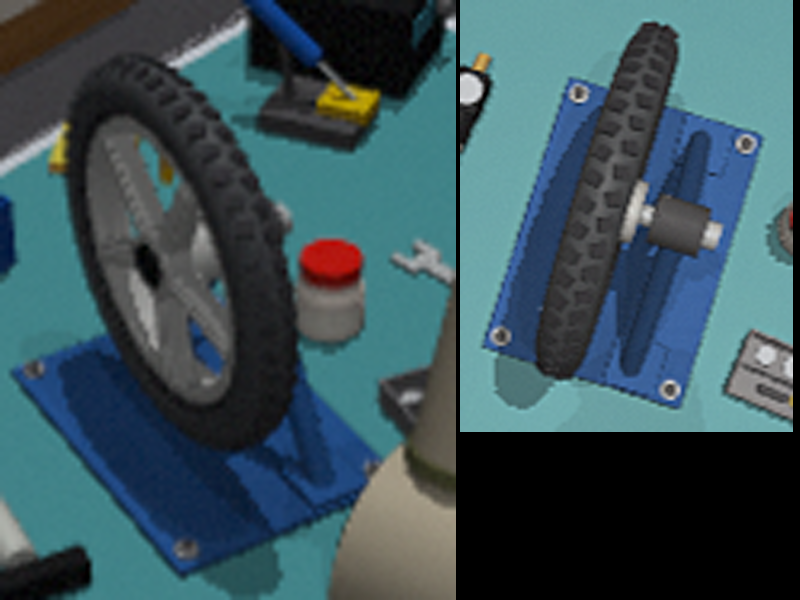

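The crops show the stand plate fully outlined. The wheel has five spokes, and there is a yellow bit near side pixel (264,159). I'll rectify onto the spoke plane to read the angles.

```bash
cat >> h.py <<'E'
ang=np.arctan2(-87.3,264.6)
Y=np.array([np.cos(ang),np.sin(ang),0]);Z=np.array([0,0,1.]);X=np.cross(Y,Z)
H=np.array([.5755,.013,.18])+.08*X   # hub
def w(x,y,z): return H+X*x+Y*y+Z*z   # hub frame -> world, m
def rect(c,x,s=2.5,R=.12):           # picture of plane x seen from the open side
    n=int(2000*R*s);j=(np.arange(n)-n/2)/s/1000
    a,b=np.meshgrid(-j,-j);P=H+X*x+a[...,None]*Y+b[...,None]*Z
    q=proj(c,P).reshape(n,n,2).astype(np.float32)
    return cv2.remap(c["img"],q[...,0],q[...,1],cv2.INTER_CUBIC)
E
python3 - <<'E'
from h import *
print(H,X,Y)
S=np.load("side0.npz")
o=np.hstack([rect(S,-.02,1.6),rect(S,0,1.6)])
for k in(0,1):
    for r in(27,62,100): cv2.circle(o,(192+384*k,192),int(r*1.6),(255,0,0),1)
cv2.imwrite("pics/rect1.png",o[:,:,::-1])
E
```

```text
[ 0.55043446 -0.06297183  0.18      ] [-0.3133192  -0.94964787  0.        ] [ 0.94964787 -0.3133192   0.        ]
```

View pics/rect1.png

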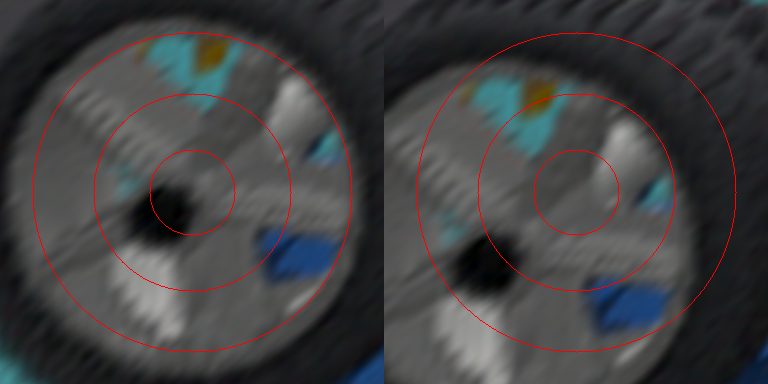

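The valve tip shows at rectified (540,95), about 105° counter-clockwise from the right, so the wheel is at about 2.88 rad. The spokes are at about -5, 67, 139, 211 and 283°. The plan is to push the -5° spoke anticlockwise by about 165°, with shut fingertips entering only to x≈-10. First I'll check reachability.

```bash
cat >> h.py <<'E'
from scipy.spatial.transform import Rotation as Ro
def tool(roll,tilt=0,yaw=0):
    "tool z along the axle, tilted down; at roll 0 closing line y is level"
    z=X;y=Y;x=np.cross(y,z)
    R=Ro.from_matrix(np.c_[x,y,z])
    return (Ro.from_rotvec(Z*yaw)*Ro.from_rotvec(Y*tilt)*R*Ro.from_euler('z',roll)).as_rotvec()
def tip(r,th,xt,rot): # TCP position for fingertip at polar (r, th deg ccw from the right, seen from open side), depth xt
    t=np.radians(th);return w(xt,-r*np.cos(t),r*np.sin(t))-.019*Ro.from_rotvec(rot).as_matrix()[:,2]
E
python3 - <<'E'
from h import *
from workcell import robot
for yaw in(-.3,0,.3):
 for tilt in(0,.3):
  for roll in np.radians([-90,0,90,180]):
    R=tool(roll,tilt,yaw);o=[]
    if not o: print(np.degrees(yaw).round(),tilt,np.degrees(roll).round(),Ro.from_rotvec(R).as_matrix()[:,2].round(2),end=' ')
    q=[robot.solve_ik(tip(.065,th,x,R),R) for th in(-30,0,50,100,140) for x in(-.01,-.11)]
    print(sum(a is None for a in q), np.round(q[0],2) if q[0] is not None else None,np.round(q[-1],2) if q[-1] is not None else None)
E
```

```text
-17.0 0 -90.0 [-0.58 -0.81  0.  ] 1 [ 0.09  0.96  1.24 -1.1   2.12 -0.8 ] None
-17.0 0 0.0 [-0.58 -0.81  0.  ] 1 [ 0.09  0.96  1.24 -1.1   2.12  0.77] None
-17.0 0 90.0 [-0.58 -0.81  0.  ] 1 [ 0.09  0.96  1.24 -1.1   2.12  2.34] None
-17.0 0 180.0 [-0.58 -0.81 -0.  ] 1 [ 0.09  0.96  1.24 -1.1   2.12 -2.38] None
-17.0 0.3 -90.0 [-0.55 -0.78 -0.3 ] 0 [ 0.07  0.84  1.25 -0.92  1.96 -0.81] [ 0.14  1.    0.62 -1.13  2.27 -1.24]
-17.0 0.3 0.0 [-0.55 -0.78 -0.3 ] 0 [ 0.07  0.84  1.25 -0.92  1.96  0.76] [ 0.14  1.    0.62 -1.13  2.27  0.33]
-17.0 0.3 90.0 [-0.55 -0.78 -0.3 ] 0 [ 0.07  0.84  1.25 -0.92  1.96  2.34] [ 0.14  1.    0.62 -1.13  2.27  1.9 ]
-17.0 0.3 180.0 [-0.55 -0.78 -0.3 ] 0 [ 0.07  0.84  1.25 -0.92  1.96 -2.38] [ 0.14  1.    0.62 -1.13  2.27 -2.81]
0.0 0 -90.0 [-0.31 -0.95 -0.  ] 0 [ 0.15  0.9   1.43 -1.23  1.91 -0.76] [ 0.21  0.99  0.88 -1.4   2.07 -1.22]
0.0 0 0.0 [-0.31 -0.95 -0.  ] 0 [ 0.15  0.9   1.43 -1.23  1.91  0.81] [ 0.21  0.99  0.88 -1.4   2.07  0.35]
0.0 0 90.0 [-0.31 -0.95  0.  ] 0 [ 0.15  0.9   1.43 -1.23  1.91  2.38] [ 0.21  0.99  0.88 -1.4   2.07  1.92]
0.0 0 1
[... 605 characters left out ...]
4   1.71 -0.66] None
17.0 0 0.0 [-0.02 -1.   -0.  ] 5 [ 0.2   0.85  1.63 -1.4   1.71  0.91] None
17.0 0 90.0 [-0.02 -1.   -0.  ] 5 [ 0.2   0.85  1.63 -1.4   1.71  2.48] None
17.0 0 180.0 [-0.02 -1.   -0.  ] 5 [ 0.2   0.85  1.63 -1.4   1.71 -2.23] None
17.0 0.3 -90.0 [-0.02 -0.96 -0.3 ] 0 [ 0.18  0.71  1.62 -1.22  1.5  -0.8 ] [ 0.23  0.79  1.1  -1.2   1.7  -1.18]
17.0 0.3 0.0 [-0.02 -0.96 -0.3 ] 0 [ 0.18  0.71  1.62 -1.22  1.5   0.77] [ 0.23  0.79  1.1  -1.2   1.7   0.39]
17.0 0.3 90.0 [-0.02 -0.96 -0.3 ] 0 [ 0.18  0.71  1.62 -1.22  1.5   2.34] [ 0.23  0.79  1.1  -1.2   1.7   1.96]
17.0 0.3 180.0 [-0.02 -0.96 -0.3 ] 0 [ 0.18  0.71  1.62 -1.22  1.5  -2.37] [ 0.23  0.79  1.1  -1.2   1.7  -2.76]
```

```bash
cat >> h.py <<'E'
def pose(s,xt=-.010,a=.062,off=.020):
    "shut fingertips beside the clockwise-facing side of the spoke at s deg (ccw from right)"
    R=tool(-np.radians(s),.3);t=np.radians(s)
    r=np.hypot(a,off);return tip(r,s-np.degrees(np.arctan2(off,a)),xt,R),R
E
python3 - <<'E'
from h import *
from workcell import robot
P,R=pose(-23,-.10)
q=robot.solve_ik(P,R);print(np.round(q,2))
print([None if (k:=robot.solve_ik(*pose(s)) ) is None else k.round(2).tolist() for s in(-23,40,100,162)])
robot.movej([-1.436,-.2,1.3,0,1.46,-.2])
b=q.copy();b[0]=.55;b[1]=.1
robot.movej(b);robot.set_gripper(0);print(robot.sense()["clock"])
robot.movej(q);s=robot.sense();print(s["clock"],s["ee_pos"]-P,s["gripper_width"],s["wrist_force"])
for n in("side","top"):
    c=robot.read_camera(n);np.savez(f"{n}1.npz",**c)
    i=c["img"];cv2.imwrite(f"pics/{n}1.png",i[:,:,::-1])
a=cv2.resize(np.load("side1.npz")["img"][60:340,120:400],(400,400));b=cv2.resize(np.load("top1.npz")["img"][80:360,140:420],(400,400))
cv2.imwrite("pics/c1.png",np.hstack([a,b])[:,:,::-1])
E
```

```text
[ 0.26  0.87  1.22 -1.    1.88  1.1 ]
[[0.13, 0.8, 1.41, -1.06, 1.73, 1.15], [0.14, 0.69, 1.4, -1.07, 1.79, -0.05], [0.1, 0.7, 1.23, -1.13, 1.84, -1.26], [0.07, 0.81, 1.08, -1.15, 1.82, -2.4]]
4.2917
5.8333 [0.00015993 0.00052913 0.00134938] -0.00017569753772993796 [-0.00144875  0.51877277  1.09214197]
```

View pics/c1.png

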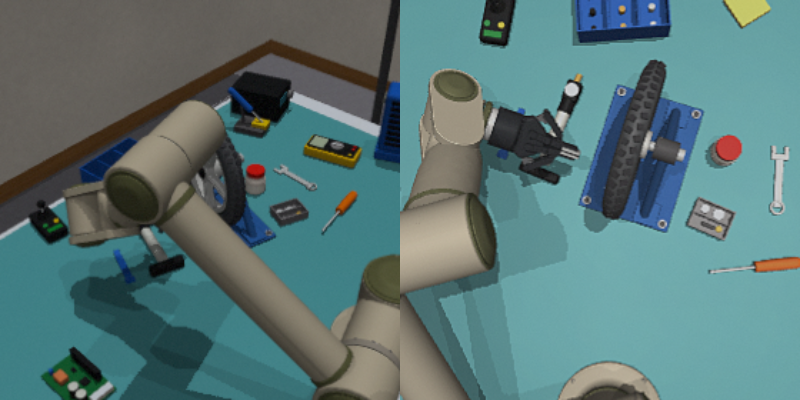

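The fingers are shut and pointing at the wheel (top crop (575,152)), with the arm well clear of everything. I'll insert and make the first push.

Run:
```python
from h import *
from workcell import robot
hit=robot.move_linear(*pose(-23,-.03),speed=.15,f_stop=8)
hit=hit or robot.move_linear(*pose(-23),speed=.05,f_stop=5)
s=robot.sense();f0=s["wrist_force"];print("hit",hit,s["clock"],f0)
if not hit:
    for a in np.arange(-17,26,6):
        P,R=pose(a);robot.move_linear(P,R,speed=.05,f_stop=25)
        s=robot.sense();print(a,round(s["clock"],2),(s["ee_pos"]-P).round(4),(s["wrist_force"]-f0).round(1))
c=robot.read_camera("top");cv2.imwrite("pics/t2.png",cv2.resize(c["img"][100:280,180:400],None,fx=3,fy=3)[:,:,::-1])
```

```text
hit False 7.1 [ 0.25333577 -0.18434146 -0.21196175]
-17 7.38 [0.0002 0.0002 0.    ] [-0.8 -0.1  0.9]
-11 7.67 [ 0.0001  0.     -0.    ] [-0.3  0.3  0.7]
-5 7.95 [ 0.0001 -0.      0.    ] [0.  0.5 0.5]
1 8.23 [ 0. -0.  0.] [ 0.2  0.3 -0.2]
7 8.52 [ 0. -0.  0.] [-0.  -0.8  0.2]
13 8.8 [ 0.     -0.      0.0001] [0.2 1.2 0.3]
19 9.08 [ 0.0001 -0.      0.    ] [-0.2  0.8  0.7]
25 9.37 [ 0. -0.  0.] [-1.5  0.6 -0. ]
```

View pics/t2.png

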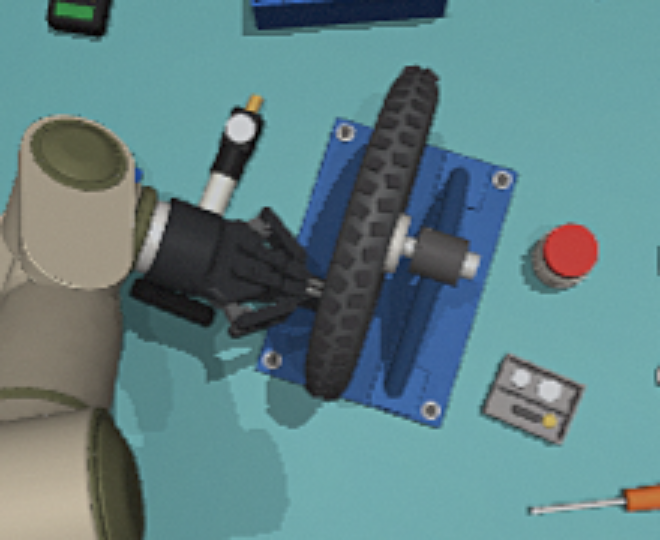

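The fingertips (318,288) are at the tyre edge, but no clear push force has shown. I'll check the side view for wheel motion.

Run:
```python
from h import *
from workcell import robot
c=robot.read_camera("side");np.savez("side2.npz",**c)
a=cv2.resize(c["img"][110:250,210:340],None,fx=4,fy=4,interpolation=cv2.INTER_CUBIC)
cv2.imwrite("pics/s2.png",a[:,:,::-1])
print(robot.sense()["wrist_force"],proj(c,[pose(25)[0]]))
```

```text
[ 0.14775045 -0.57617414 -0.97208351] [[270.13317402 186.13016721]]
```

View pics/s2.png

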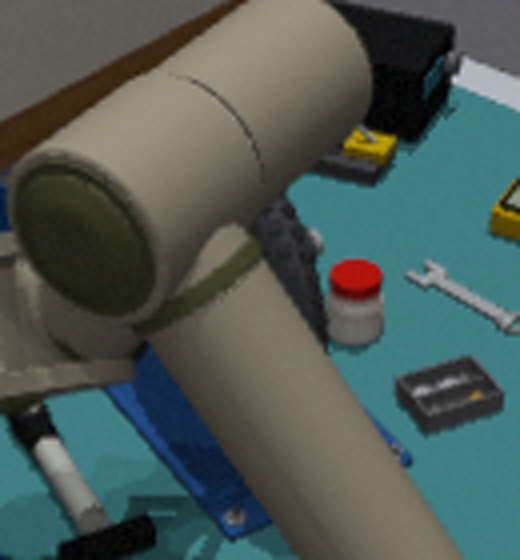

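Run:
```python
from h import *
from workcell import robot
for a in(17,):
    robot.move_linear(*pose(a),speed=.05)
for a in (30,40):
    h=robot.move_linear(*pose(a),speed=.04,f_stop=3);s=robot.sense()
    print(a,h,round(s["clock"],2),s["wrist_force"].round(2),(s["ee_pos"]-pose(a)[0]).round(4))
```

```text
30 True 10.13 [-1.23  0.4  -0.04] [-0.0004  0.0001 -0.0036]
40 True 10.38 [-0.54  0.13 -0.81] [-0.0033  0.0009 -0.0125]
```

Contact resumed at about 27°, just where the last push left the spoke, so the wheel is following. I'll continue to 148°, then retract and measure.

Run:
```python
from h import *
from workcell import robot
for a in list(range(40,141,10))+[148]:
    h=robot.move_linear(*pose(a),speed=.05,f_stop=25);s=robot.sense()
    print(a,h,round(s["clock"],2),s["wrist_force"].round(1))
    if h: break
else:
    robot.move_linear(*pose(143),speed=.05)
    P,R=pose(143,-.10);robot.move_linear(P,R,speed=.15)
    q=robot.solve_ik(P,R);b=q.copy();b[0]+=.55;b[1]-=.5;robot.movej(b);np.save("b.npy",b)
    c=robot.read_camera("side");np.savez("side3.npz",**c);print(robot.sense()["clock"])
    o=np.hstack([rect(c,-.02,1.66),rect(c,0,1.66)])
    cv2.imwrite("pics/r3.png",o[:,:,::-1])
```

```text
40 False 10.79 [-0.1  0.4  0.5]
50 False 11.17 [ 1.   0.3 -0.2]
60 False 11.54 [-1.1 -0.6 -0.1]
70 False 11.92 [-0.3  0.   0.2]
80 False 12.29 [ 0.4  0.2 -0.2]
90 False 12.67 [ 0.7 -0.  -0.2]
100 False 13.04 [-0.5 -0.2  0.1]
110 False 13.42 [-0.6  0.2 -0.4]
120 False 13.79 [-0.3 -0.3 -0.2]
130 False 14.17 [ 0.5  0.3 -0.5]
140 False 14.54 [ 0.6 -0.7  0.5]
148 False 14.88 [-0.2  0.3  0.9]
17.4917
```

View pics/r3.png

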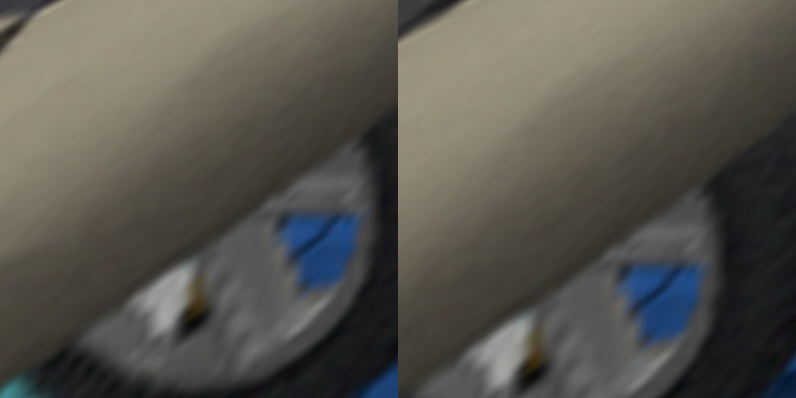

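The valve is now low, near (195,300), but the forearm still hides the rest. I'll swing clear and measure numerically.

Run:
```python
from h import *
from workcell import robot
b=np.load("b.npy");b[0]=1.75;robot.movej(b)
c=robot.read_camera("side");np.savez("side3.npz",**c);print(robot.sense()["clock"])
o=np.hstack([rect(c,-.02,1.66),rect(c,0,1.66)])
for k,cx in((0,199),(1,597)):
    for r in(27,62): cv2.circle(o,(cx,199),int(r*1.66),(255,0,0),1)
cv2.imwrite("pics/r4.png",o[:,:,::-1])
```

```text
19.2917
```

View pics/r4.png

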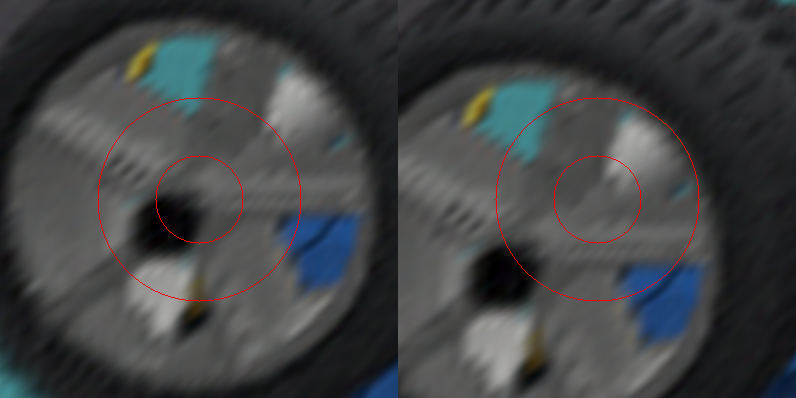

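The valve brass is visible at (535,350) with its dark foot at (530,378). The bright yellow at (467,105) is the sponge behind the wheel. I'll measure relative to the hub cap in raw pixels, which is insensitive to hub pose error.

Run:
```python
from h import *
S=np.load("side3.npz");c=S
im=c["img"]
hc=proj(c,w(-.026,0,0))[0]
print("pred hub",hc)
def pt(r,phi,x=0): t=np.radians(phi);return w(x,-r*np.cos(t),r*np.sin(t))
for phi in(250,256,262,270): print(phi,[(proj(c,pt(r,phi))[0]-hc).round(2).tolist() for r in(62,81,100)])
# print black hub & brass pixels
x0,x1,y0,y1=244,290,160,215
hsv=cv2.cvtColor(im,cv2.COLOR_RGB2HSV)
g=im.max(2).astype(int)
k=np.argwhere(g[165:195,250:275]<32);print("black",len(k),k.mean(0)[::-1]+[250,165],k.min(0)[::-1]+[250,165],k.max(0)[::-1]+[250,165])
y=cv2.inRange(hsv,(12,110,45),(35,255,255));y[:180]=0;y[:,:240]=0;y[:,285:]=0;y[220:]=0
p=np.argwhere(y)[:,::-1];print("brass",p.tolist())
# all pixel grey map around valve
for r in range(176,206): print(r,' '.join(f"{v:3d}" for v in g[r,252:280]))
```

```text
pred hub [261.45363282 179.63567006]
250 [[-72.95, 289.66], [-73.45, 291.55], [-73.77, 292.73]]
256 [[-50.03, 341.28], [-50.4, 343.56], [-50.63, 344.98]]
262 [[-24.57, 396.44], [-24.77, 399.14], [-24.89, 400.83]]
270 [[14.51, 475.92], [14.58, 479.19], [14.62, 481.24]]
black 53 [259.28301887 181.24528302] [250 165] [274 194]
brass [[263, 193], [263, 194]]
176  92  92  97  97 116 100  40  13  25  68  84 101 100  87  75  90  90  92 135 138 135 131  86  37  29  37  42  39
177  94  95  99 100 120  96  36  10   8  37  68 100 106  93  93  91  91  90 127 127 125 120  97  52  27  33  37  39
178 102  94  99  98 118  94  36   7   4  19  40  80 105  97  92  90  90  90 115 104 113 111  93  56  31  28  37  40
179  98  94  94  89  90  77  27   3   6  13  37  70  99 103  93  90  90  88  96 103 102 100  97  77  35  29  36  36
180  89  86  77  66  70  80  36  13  11  11  11  67  92  98  98  90  87  82  85  90  91  89  88  75  43  29  34  36
181  63  72  80  75  73  75  51  13   6  12  12  40  77  91 100 103 101  83  79  85  84  83  76  71  50  31  33  35
182  73  74  73  74  70  71  65  32  10  14   9
[... 2036 characters left out ...]
  25
200  55  60  58  45  36  32  28  25  49  67  78  81  81  76  93 104  98  89  93  97  73 114 123 120 103  77  58  28
201  59  61  59  59  38  33  36  32  26  45  67  79  81  73  86  83  97  90  95  95  91 111 119 120  83  73  44  27
202  63  59  59  59  52  32  32  37  28  22  54  71  77  80  77  87  94  93  97 107 107  88 102 114  78  74  37  27
203  77  61  59  59  57  44  35  32  31  25  25  62  69  85  74 100 104  99 108 107 114 101  94  97  75  74  38  30
204  73  75  59  59  60  59  46  30  32  26  24  33  54  68  73  98 113  98 106 116 124 131 116  79  73  73  26  22
205  77  76  65  60  60  60  57  34  32  35  29  28  27  55  67  90  90  95  93 123 124 102  77  74  74  53  28  26
```

The pixels are too coarse for a fine angle, so I'll get the spoke direction by touch. I'll probe the spoke's side gently at two radii with the same orientation, which doesn't depend on hub position.

```bash
cat >> h.py <<'E'
def probe(robot,s,a,o0=.026,o1=.012,f=2.5):
    "touch the spoke near s from its clockwise side at radius a; returns measured perp. offset (m) or None"
    P0,R=pose(s,a=a,off=o0);robot.move_linear(P0,R,speed=.08);robot.dwell(.15)
    P1,_=pose(s,a=a,off=o1);h=robot.move_linear(P1,R,speed=.012,f_stop=f);st=robot.sense()
    d=(P1-P0)/np.linalg.norm(P1-P0);m=o0-(st["ee_pos"]-P0)@d
    robot.move_linear(P0,R,speed=.06)
    print("probe",a,h,round(m*1000,2),st["wrist_force"].round(1),round(st["clock"],2));return m if h else None
E
python3 - <<'E'
from h import *
from workcell import robot
P,R=pose(130,-.10);b=np.load("b.npy");b[0]=.7;robot.movej(b)
q=robot.solve_ik(P,R);robot.movej(q)
h=robot.move_linear(*pose(130),speed=.12,f_stop=8);print("insert",h,robot.sense()["clock"])
if not h:
    for a in(.048,.078,.048): probe(robot,148,a)
E
```

```text
insert False 23.4667
probe 0.048 True 18.32 [-0.1  0.5  3.3] 24.79
probe 0.078 True 18.14 [0.7 0.1 2. ] 26.46
probe 0.048 True 17.75 [0.8 1.  3.9] 28.15
```

The spoke direction is 148 ± 1°, so the command and reality agree. I'll push slowly to just short of 162°, then probe again.

```bash
sed -i 's/speed=.012,f_stop=f/speed=.008,f_stop=f/' h.py
python3 - <<'E'
from h import *
from workcell import robot
robot.move_linear(*pose(146,off=.0185),speed=.08)
robot.move_linear(*pose(156,off=.0178),speed=.03)
robot.move_linear(*pose(161,off=.0178),speed=.01,f_stop=25);print(robot.sense()["clock"])
for a in(.078,.048,.078,.048): probe(robot,162,a,.022,.013,2.2)
E
```

```text
30.0417
probe 0.078 True 18.64 [-0.1  0.1  3.4] 31.13
probe 0.048 True 18.38 [0.8 1.2 2.9] 32.67
probe 0.078 True 18.35 [ 0.5 -0.   2.9] 34.19
probe 0.048 True 18.23 [-0.3  1.2  3.8] 35.73
```

The probes agree to about 0.2°, with the spoke at 161.8 ± 0.6° against the goal of 162°. I'll retract and check by camera.

Run:
```python
from h import *
from workcell import robot
robot.move_linear(*pose(157,off=.024),speed=.06)
P,R=pose(157,-.10,off=.024);robot.move_linear(P,R,speed=.15)
b=np.load("b.npy");robot.movej(b);b[0]=1.75;robot.movej(b)
c=robot.read_camera("side");np.savez("side4.npz",**c);print(robot.sense()["clock"])
o=np.hstack([rect(c,-.02,1.66),rect(c,0,1.66)])
hc=np.array([186,205]);t=np.radians
for k in range(5):
    f=t(18+72*k);u=np.array([np.cos(f),-np.sin(f)]);cv2.line(o,tuple((hc+u*60).astype(int)),tuple((hc+u*166).astype(int)),(255,0,0),1)
cv2.imwrite("pics/r5.png",o[:,:,::-1])
```

```text
40.5083
```

View pics/r5.png

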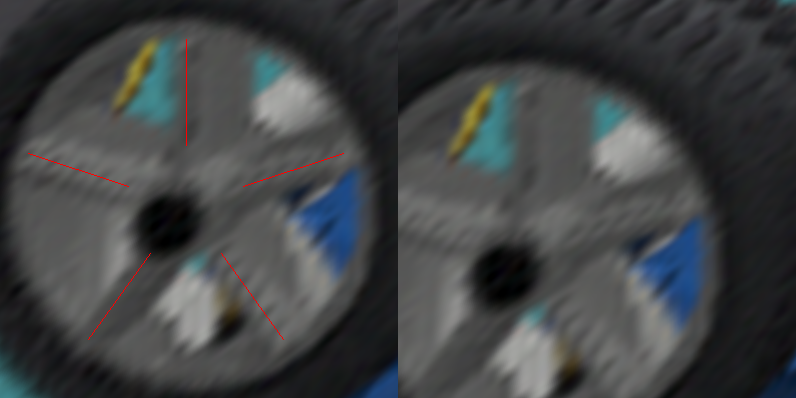

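Run:
```python
from h import *
c=np.load("side4.npz");im=c["img"]
def pt(r,phi,x=0): t=np.radians(phi);return w(x,-r*np.cos(t),r*np.sin(t))
print("hub",proj(c,w(-.026,0,0))[0])
for phi in(262,266,270,274): print(phi,[proj(c,pt(r,phi))[0].round(2).tolist() for r in(.062,.081,.095)])
g=im.max(2).astype(int);m=(g<26)&(np.indices(g.shape)[0]>170)&(np.indices(g.shape)[0]<188)&(np.indices(g.shape)[1]>254)&(np.indices(g.shape)[1]<267)
k=np.argwhere(m);print("black",len(k),k.mean(0)[::-1])
ch=im.astype(int);br=ch[...,0]-ch[...,2]
print("R-B, cols 258-272")
for r in range(182,202): print(r,br[r,258:273],g[r,258:273])
# top spoke left edge: teal->grey, on x=-20 plane
R=rect(c,-.02,5).astype(int);t=(R[...,2]-R[...,0]);pts=[]
for z in np.arange(50,85,2.5):
    row=int(600-z*5);l=t[row,480:640];j=np.where(l>30)[0]
    if len(j): pts.append((z,(j[-1]+480-600)/5))
pts=np.array(pts);print(pts.round(1).tolist());p=np.polyfit(pts[:,0],pts[:,1],1);print("tilt deg cw",np.degrees(np.arctan(p[0])))
```

```text
hub [261.45363282 179.63567006]
262 [[266.77, 189.73], [266.48, 193.36], [266.27, 196.0]]
266 [[267.36, 190.43], [267.24, 194.29], [267.16, 197.09]]
270 [[267.95, 191.08], [268.01, 195.14], [268.06, 198.08]]
274 [[268.55, 191.67], [268.79, 195.9], [268.96, 198.99]]
black 25 [260.4 179.8]
R-B, cols 258-272
182 [ 2 -1  0 -3  1 -1  1  0  3  0  0  0  0 -1  0] [80 32  0  7 12 39 73 72 74 77 89 84 78 91 91]
183 [ 1 -1  3 -3 -2 -2  3  1 -2  0 -2  1  1  2  0] [74 53 21  7  5 43 69 74 70 72 72 77 91 87 80]
184 [ 1  1  1  1  2 -1  1  0  0  1  1  2  1 -2  2] [72 69 44 32 30 55 73 79 65 66 71 71 76 81 91]
185 [ 1 -1  3  0  1  1  1 -1  1  0  0  1 -1 -1  0] [72 67 70 59 59 69 74 72 70 74 75 75 68 69 72]
186 [  0   1   0   1 -11  -9  -1   0   1   2   1   1  -8 -12  -3] [66 72 60 59 78 78 77 76 78 90 91 93 64 56 67]
187 [ -2   0   0   0 -22 -40  -4   0   2   0   2   0  -8 -26 -22] [ 67  60  62  71 123 113  95  89  92  90  92  91  84  51  49]
188 [  0   2  -1   1   3 -47  -9   1   1   2   1   1   0 -12  -8] [ 66  64  73 112 150 135  86  76  89  92  89  92 107  56  64]
189 [  0   0   0   2   2 -11  -9
[... 1038 characters left out ...]
  88 107  92  92 128]
198 [ 2  0  2  0  1  1  1  2 20  0  1  2  3  0  0] [ 30  45  77  82  82 133 140  53  33  65 101 114  97  92 128]
199 [1 0 0 3 1 1 0 1 2 0 0 2 0 1 1] [ 30  30  66  80  79  82  77  30  16  44  98 111 105  92 126]
200 [-3  0 -3 -1  1  0  0 -1 -2 -1  0  2  0  2  0] [ 27  26  49  65  79  80  74  50  35  57  86  86 106  96 119]
201 [-1 -2 -1  0  1  0 -1  0 -1 -1  0  1 -2  1  2] [ 34  28  31  42  66  77  80  79  78  79  77 102 108 105 115]
[[50.0, -15.8], [52.5, -14.8], [55.0, -14.8], [57.5, -14.6], [60.0, -14.4], [62.5, -15.2], [65.0, -16.2], [67.5, -16.2], [70.0, -16.2], [72.5, -16.2], [75.0, -16.2], [77.5, -15.8], [80.0, -15.6], [82.5, -15.4]]
tilt deg cw -1.802647965636624
```

Run:
```python
from workcell import robot
robot.dwell(.3);s=robot.sense();print(s["clock"],s["wrist_force"]);print(robot.finish_job())
```

```text
40.8083 [-0.37917417 -0.00530338 -0.13752604]
the job is handed in; nothing more can be done
None
```

The job is handed in at 40.8 s: I pushed the wheel round by its spokes until the valve was at the bottom with its stem pointing up, within about 1–2° by touch and camera, then took the hand clear.

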